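Turn up a drained beaker and stand it on the stirrer

TASK

The taller of the two steel beakers draining mouth-down on the rubber mat is wanted for mixing: turn it mouth up and stand it in the middle of the magnetic stirrer's round top plate. Lay it or set it down gently wherever you put it, without dropping or banging it, and leave the shorter beaker draining mouth-down and everything else on the bench where it is.

Things in the scene. Friction and masses are not known exactly. Their poses are not given: they have to be found in the camera images.
- beaker_mid (a point): Centre (half-way up, on the axis) of the taller steel beaker: round, straight-sided, 84 mm high, 58 mm outside diameter, wall 2.5 mm, closed bottom, about 0.12 kg (varies). Its z axis runs along the beaker from mouth to bottom: up at the start (mouth down), down when it stands mouth up. Its x axis points to the side with the pouring lip. Centre of mass some 11 mm nearer the bottom.
- beaker_mouth (a point): Centre of the taller beaker's mouth, in the plane of the rim, 42 mm from its centre. The rim turns outward to 67 mm across over the last 6 mm. Laid on its side the beaker rests on its rim and bottom edge, its centre about 31 mm above the surface and its mouth end some 3 degrees high; let go there, it can roll a little, farther if the pouring lip is underneath.
- beaker_lip (a point): Outer end of the taller beaker's small pouring lip, on the rim: 14 mm wide, standing out 7 mm beyond the rim (40 mm from the axis).
- pot_mid (a point): Centre of the shorter steel beaker, same diameter, rim and pouring lip but only 56 mm high, draining mouth-down on the same mat, its z axis up (mouth to bottom). Not to be moved.
- mat: Dark rubber drain mat, fixed, 190 mm (its x) by 290 mm (its y), 6 mm thick; origin at the centre of its underside. The two beakers stand on it some 140 mm apart; which is on which side varies.
- plate (a point): Centre of the upper face of the stirrer's round aluminium top plate (131 mm across, flat, 74 mm above the bench). Its z axis is up; its x axis points from the stirrer's control knob towards its back. Fixed.
- stirrer: Magnetic stirrer, fixed: white housing 202 mm (its x) by 150 mm (its y), 56 mm high, below the round plate; a control knob on its front (its -x face). Origin at the underside, 20 mm towards the knob from under the plate's centre.
- table: The grey bench top, its upper face at height 0. Between the mat and the stirrer it is free, but for the dishes on the robot's side and the bottle and rack on the far side.
- dishes: Stack of three closed culture dishes, 90 mm across and 48 mm high, loose on the bench; origin at the centre of the underside. Leave alone.
- media_bottle: Amber glass bottle with a blue cap, 72 mm across, 165 mm high, loose; origin at the centre of the underside. Leave alone.
- tube_rack: White rack of capped tubes, 85 mm by 200 mm, 101 mm high, loose; origin at the centre of the underside. Leave alone.
Mind the look-alikes: they are no part of the job. What is shaped like the part that bears pot_mid but green is not meant. What is shaped like the part that bears beaker_mid but orange is not meant.

How it is judged:
At the end, for the whole second after the job is handed in: The taller beaker stands mouth up, upright within about 4 degrees and at rest, on the stirrer's top plate, its axis within 18 mm of the plate's centre; the shorter beaker still stands mouth-down within 30 mm of where it was (angle between beaker_mid's own z axis and vertical above 3.06 rad and horizontal distance between beaker_mid and plate below 0.018 m and z of beaker_mid in the frame of plate between 0.038 and 0.046 m and linear speed of beaker below 0.02 m/s and angle between pot_mid's own z axis and vertical below 0.08 rad and distance of pot_mid from where it was at the start of the episode below 0.03 m); the robot touches nothing.
It fails at once if the taller beaker is let fall or knocked over: it moves faster than 0.5 m/s with no finger on it (contact force between beaker and the fingers below 0.1 N and linear speed of beaker above 0.5 m/s).
It fails at once if the taller beaker is banged on the bench, mat or stirrer with more than 40 N (contact force between beaker and table above 40 N or contact force between beaker and mat above 40 N or contact force between beaker and stirrer above 40 N).
It fails at once if the shorter beaker, dishes, amber bottle or tube rack is shifted by more than 30 mm (distance of any of pot_mid, dishes, media_bottle, tube_rack from where it was at the start of the episode above 0.03 m).
It also fails if it takes over 67 s, if anything falls off the work surface, if the arm or the gripper's body presses on something with over 40 N, if the wrist force passes 120 N, or if a joint passes its speed limit or range.

ROBOT

A 6-joint arm with a two-finger parallel gripper is mounted at the origin on the work surface. World frame = base frame: x ahead of the robot, y to its left, z up, the work surface at z = 0. Lengths are in m, angles in rad, forces in N, time in s.
With the tool pointing down it reaches from about 0.325 to 0.775 m from the base axis. Payload 5.5 kg.
Tool frame: the origin (TCP) lies between the finger pads; the fingertips stand 8 mm ahead of it and the grasp point (between the pads) lies 11 mm behind it (tcp_to_tips is the distance from the TCP to the fingertips, in m); z points along the fingers, y is the direction in which the jaws open and shut (so a half turn about z gives the same grasp; the last joint's range is limited). The gripper opens to 88 mm and grips with 3 to 60 N. Pads are 20 mm wide; open, the fingers measure 115 mm over their backs; the gripper's body (75 mm by 178 mm) begins 61 mm behind the grasp point.
Start: joints at [1.075, 0.091, 1.231, -0, 1.82, -0.057], TCP at [0.255, 0.543, 0.231] pointing down, gripper open.
Joint ranges: [-2.87, 2.87], [-0.86, 2.18], [0.17, 2.46], [-1.51, 4.65], [0.06, 2.69], [-2.65, 2.65]. Speed limits (rad/s): [2.57, 2.57, 3.01, 3.14, 3.14, 3.14].

INTERFACE

Orientations are given as a unit quaternion [w, x, y, z].
In Python, from bench import * gives the robot as it stands. Calls block until the motion is done:
- move_to(position, orientation): joint-space move of the TCP to a pose.
- move_l(position, speed=0.15, orientation=None): straight line of the TCP; orientation=None keeps the orientation; speed is the mean speed in m/s.
- movej(angles): joint-space move.
- gripper_open() and close(): open the fingers fully, or close them until they stop; the grip force is fixed at half the most.
- hold(seconds).
- inverse_kinematics(position, orientation): joint angles nearest the present ones, or None.
- state(): the state.
- get_image(name): name is "scene" or "top" or "wrist"; returns a dict with "frame" (384x512x3 uint8, blue, green, red), "depth" (384x512 float32, m along the optical axis (not along the pixel's ray), 0 where there is no reading), "camera_matrix" (3x3 intrinsics, pixels), "view" (4x4, takes a point from world to camera coordinates). Camera axes: x right, y up, looking along -z (the intrinsics and any distortion apply to the point x, -y, -z); pixel columns grow to the right and rows downward; lengths in m; the calibration is good to about 2 mm. A picture is of the moment at which its call begins.
A pose or a line that the arm cannot do raises IKError and nothing moves.
- job_done(): hands the job in, once; it reports no verdict.
The state is a dict: "time": time; "joint_pos": joint angles; "dq": joint speeds; "joint_torque": joint torques, N m; "ee_pos": TCP position; "ee_rot": TCP orientation; "ft_force": force on the tool from outside, world axes, zero at the start; "moment": the same for the moment, N m; "finger_gap": finger opening in m.
Only numpy, scipy, OpenCV 4.12 (cv2) and the standard library are available. Lean on these libraries where they do the work, as an engineer would, in place of code of your own. Each camera call takes 0.05 s, during which the arm holds its last target.

## Working session

There is one attempt and no reset: what is moved stays moved. The work goes in short steps, each a Python script; the robot and the scene stay as the last script left them, time stands still between calls to the robot, and variables do not carry over. Pictures are saved under pics/ and viewed, and the job is handed in when it is done.

```bash
mkdir -p pics; ls
python3 - <<'E'
from bench import *
import cv2
s=state();print(s['time'],s['ee_pos'],s['ee_rot'],s['finger_gap'])
for n in("scene","top"):
    im=get_image(n);cv2.imwrite(f"pics/{n}0.png",im["frame"]);print(im["camera_matrix"],im["view"])
E
```

```text
pics
0.0 [0.25477251 0.54291324 0.2295143 ] [-2.67555793e-04  2.17627832e-01  9.76031348e-01 -9.29206120e-04] 0.0877778020260168
[[371.7265657    0.         258.96977143]
 [  0.         371.7265657  193.71652319]
 [  0.           0.           1.        ]] [[ 0.88440081  0.46644903  0.01614058 -0.52403251]
 [-0.33959716  0.61939282  0.70783211  0.12372172]
 [ 0.32017024 -0.63148859  0.70619628 -1.42087517]
 [ 0.          0.          0.          1.        ]]
[[420.1265732    0.         251.78848853]
 [  0.         420.1265732  184.58598678]
 [  0.           0.           1.        ]] [[ 0.00162878 -0.99984776  0.01737265  0.04672363]
 [ 0.98976835  0.00409051  0.14262497 -0.55781762]
 [-0.14267432  0.0169626   0.98962433 -1.10897612]
 [ 0.          0.          0.          1.        ]]
```

View pics/scene0.png

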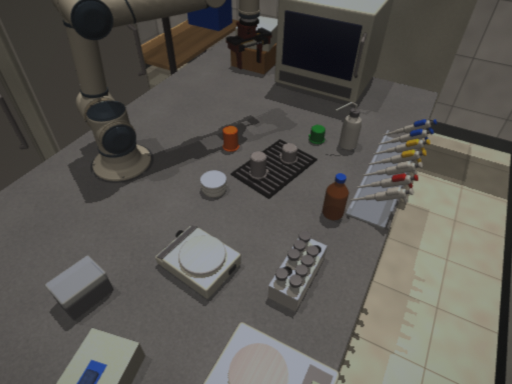

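View pics/top0.png

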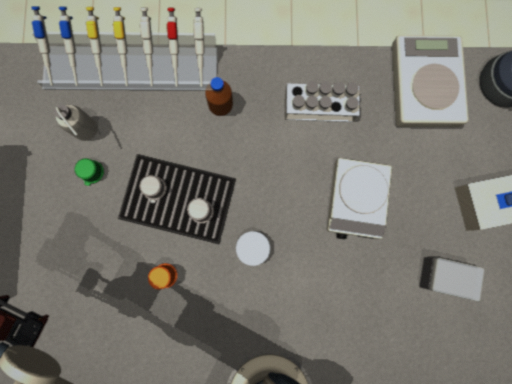

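The top view shows two steel beakers on the dark mat at (150,187) and (200,209). There are look-alikes in orange at (162,275) and green at (88,169). The stirrer plate is at (364,189) and the dishes are at (253,248). Next I'll measure heights and centres.

```bash
cat > h.py <<'E'
from bench import *
import cv2, numpy as np
from scipy.spatial.transform import Rotation as R
def cloud(im):
    d=im["depth"];K=im["camera_matrix"];V=im["view"]
    v,u=np.mgrid[:d.shape[0],:d.shape[1]]
    c=np.stack([(u-K[0,2])/K[0,0]*d,-(v-K[1,2])/K[1,1]*d,-d],-1)
    P=(c-V[:3,3])@V[:3,:3]; P[d<=0]=np.nan
    return P
def ray(im,u,v,z):
    K=im["camera_matrix"];V=im["view"]
    o=-V[:3,:3].T@V[:3,3]; r=V[:3,:3].T@np.array([(u-K[0,2])/K[0,0],-(v-K[1,2])/K[1,1],-1])
    return o+r*(z-o[2])/r[2]
def proj(im,p):
    K=im["camera_matrix"];V=im["view"];c=V[:3,:3]@np.array(p)+V[:3,3]
    return K[0,0]*c[0]/-c[2]+K[0,2],K[1,1]*-c[1]/-c[2]+K[1,2]
E
python3 - <<'E'
from h import *
im=get_image("top");P=cloud(im);f=im["frame"]
np.set_printoptions(precision=4,suppress=True)
for n,(u,v) in dict(A=(150,187),B=(200,209),orange=(162,275),green=(88,169),plate=(364,189),dish=(253,248),bottle=(219,96),rack=(325,102),table=(280,200)).items():
    print(n,P[v,u])
for n,(u,v),w in(("A",(150,187),.1),("B",(200,209),.1),("plate",(364,189),.1),("dish",(253,248),.1)):
    c=P[v,u]; 
    m=(abs(P[...,2]-c[2])<.006)&(np.linalg.norm(P[...,:2]-c[:2],axis=-1)<w)
    k,l,st,ce=cv2.connectedComponentsWithStats(m.astype(np.uint8)); i=l[v,u]
    q=P[l==i]; cc=max(cv2.findContours((l==i).astype(np.uint8),0,1)[0],key=len)
    (x,y),r=cv2.minEnclosingCircle(cc); z=np.median(q[:,2])
    print(n,len(q),z,q.mean(0),"ext",np.ptp(q,axis=0),"circ",x,y,r,ray(im,x,y,z))
x=cv2.resize(f[140:300,70:410],None,fx=2.3,fy=2.3,interpolation=cv2.INTER_CUBIC);cv2.imwrite("pics/crop0.png",x)
x=cv2.resize(f[150:230,115:240],None,fx=6,fy=6,interpolation=cv2.INTER_CUBIC);cv2.imwrite("pics/crop1.png",x)
im=get_image("scene");x=cv2.resize(im["frame"][110:210,200:330],None,fx=6,fy=6,interpolation=cv2.INTER_CUBIC);cv2.imwrite("pics/crop2.png",x)
E
```

```text
A [0.5469 0.3203 0.0614]
B [0.4858 0.1826 0.0933]
orange [0.3184 0.2767 0.0838]
green [0.5957 0.489  0.0569]
plate [ 0.5421 -0.2497  0.0736]
dish [0.3863 0.045  0.0477]
bottle [0.7765 0.1353 0.1293]
rack [ 0.7728 -0.146   0.0999]
table [ 0.5198 -0.0319  0.0004]
A 357 0.06301630009655321 [0.5507 0.3211 0.0629] ext [0.0567 0.0564 0.0115] circ 149.60000610351562 185.39999389648438 10.8407564163208 [0.551  0.3211 0.063 ]
B 367 0.09077372451969928 [0.4875 0.1897 0.091 ] ext [0.0546 0.0549 0.0091] circ 197.76712036132812 208.40753173828125 11.074928283691406 [0.4875 0.1887 0.0908]
plate 1854 0.07481415879087837 [ 0.5422 -0.2472  0.0748] ext [0.1295 0.1295 0.0117] circ 363.028564453125 189.028564453125 24.799335479736328 [ 0.5419 -0.2467  0.0748]
dish 895 0.04847437564663049 [0.3862 0.0472 0.0485] ext [0.0894 0.0879 0.0116] circ 252.3131866455078 248.0164794921875 17.067182540893555 [0.3863 0.0468 0.0485]
```

View pics/crop1.png

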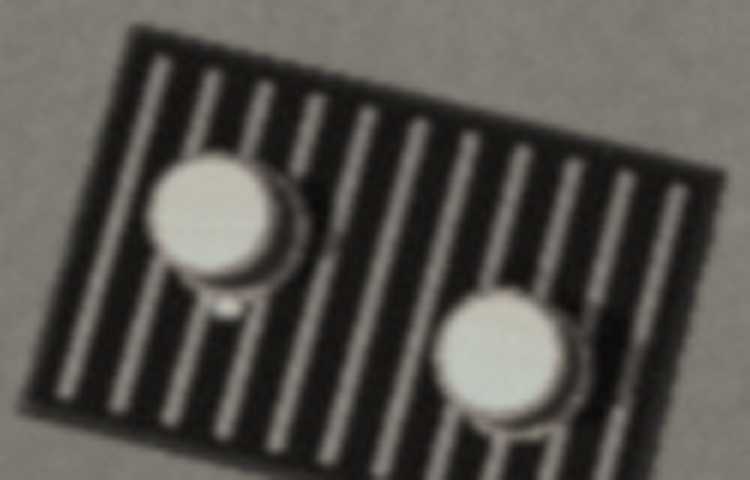

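View pics/crop2.png

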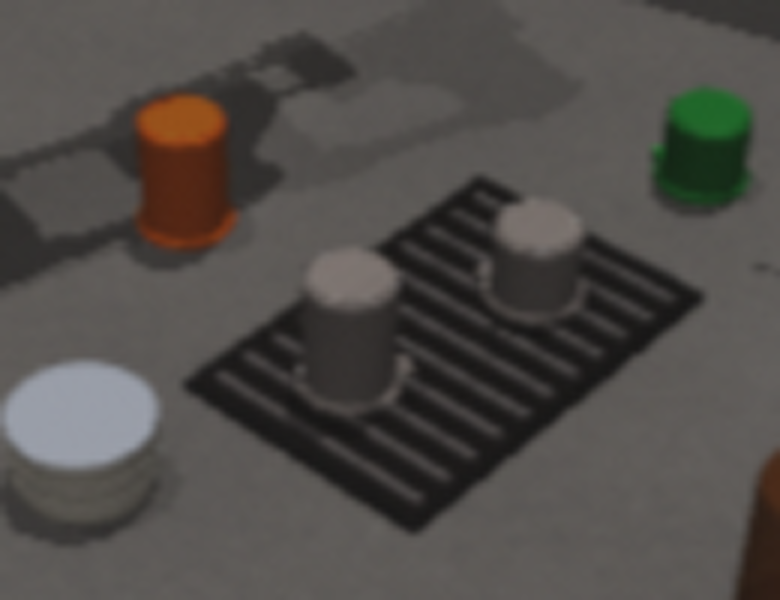

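B is the taller beaker: its top is at z≈0.091 and its centre at (0.4875, 0.189). The other one's top is at 0.063. In the scene crop its lip is at (405,365), pointing roughly to world +x/+y. A side grasp with the tool horizontal followed by a half turn would flip it in one go, so I'll scan IK for that.

```bash
cat >> h.py <<'E'
def ori(az,pitch=0,flip=0):
    """tool z at azimuth az (deg), pitched down by pitch deg; jaws horizontal"""
    a,p=np.radians(az),np.radians(pitch)
    z=np.array([np.cos(a)*np.cos(p),np.sin(a)*np.cos(p),-np.sin(p)])
    y=np.array([-np.sin(a),np.cos(a),0])*(-1 if flip else 1)
    q=R.from_matrix(np.stack([np.cross(y,z),y,z],1)).as_quat()
    return np.array([q[3],*q[:3]]),z
def ik(gp,az,pitch=0,flip=0):
    q,z=ori(az,pitch,flip)
    try: r=inverse_kinematics(list(np.array(gp)+0.011*z),list(q))
    except Exception as e: r=None
    return r
E
python3 - <<'E'
from h import *
np.set_printoptions(precision=2,suppress=True)
B=[.4875,.189];S=[.542,-.247]
for name,c,zs in(("pick",B,(.052,.065)),("place",S,(.112,))):
  for z in zs:
    for p in(-20,0,20,45):
      for fl in(0,1):
        ok=[az for az in range(-180,180,15) if ik([*c,z],az,p,fl) is not None]
        print(name,z,p,fl,ok)
for az in (-60,-30,0,20,60,90,120): print(az,[np.array(ik([*B,.055],az,0,f)) if ik([*B,.055],az,0,f) is not None else None for f in(0,1)])
E
```

```text
pick 0.052 -20 0 [-120, -105, -90, -75, -45, -30, -15, 0, 15, 30, 45, 60, 75, 90, 105, 120, 135, 150]
pick 0.052 -20 1 [-105, -90, -75, -45, -30, -15, 0, 15, 30, 45, 60, 75, 90, 105, 120, 135, 150]
pick 0.052 0 0 [-120, -105, -90, -75, -60, -45, -15, 60, 75, 90, 105, 120, 135, 150, 165]
pick 0.052 0 1 [-120, -105, -90, -75, -60, -45, -15, 60, 75, 90, 105, 120, 135, 150, 165]
pick 0.052 20 0 [-180, -165, -150, -135, -120, -105, -90, -75, -60, -45, -30, -15, 75, 90, 105, 120, 135, 150, 165]
pick 0.052 20 1 [-180, -165, -150, -135, -120, -105, -90, -75, -60, -45, 60, 75, 90, 105, 120, 135, 150, 165]
pick 0.052 45 0 [-180, -165, -150, -135, -120, -105, -90, -75, -60, -45, -30, -15, 0, 15, 30, 120, 135, 150, 165]
pick 0.052 45 1 [-180, -165, -150, -135, -120, -105, -90, -75, 0, 15, 30, 45, 60, 75, 90, 105, 120, 135, 150, 165]
pick 0.065 -20 0 [-120, -105, -90, -75, -45, -30, -15, 0, 45, 60, 75, 90, 105, 120, 135, 150]
pick 0.065 -20 1 [-90, -75, -45, -30, -15, 0, 45, 60, 75, 90, 105, 120, 135, 150]
pick 0.065 0 0 [-120, -105, -90, -75, -60, -45, -15, 60, 75, 90, 105, 120, 135, 150, 165]
p
[... 1040 characters left out ...]
ace 0.112 45 0 [-180, -165, -150, -135, -120, -105, -90, -75, -60, -45, -30, -15, 0, 75, 90, 105, 120, 135, 150, 165]
place 0.112 45 1 [-180, -165, -150, -135, -45, -30, -15, 0, 15, 30, 45, 60, 75, 90, 105, 120, 135, 150, 165]
-60 [array([ 0.92,  0.55,  1.69, -1.32,  1.88,  0.7 ]), array([ 0.92,  0.55,  1.69, -1.32,  1.88, -2.44])]
-30 [None, None]
0 [None, None]
20 [None, None]
60 [array([-0.39,  0.06,  2.32,  1.67,  1.48,  2.32]), array([-0.39,  0.06,  2.32,  1.67,  1.48, -0.82])]
90 [array([-0.35,  0.42,  1.87,  1.33,  1.83,  2.39]), array([-0.35,  0.42,  1.87,  1.33,  1.83, -0.75])]
120 [array([-0.2 ,  0.71,  1.44,  1.12,  2.16,  2.43]), array([-0.2 ,  0.71,  1.44,  1.12,  2.16, -0.71])]
```

A direct horizontal grasp at the mat would put the long wrist (about 0.37 m behind the grasp) into the stirrer or the dishes. A safer plan is:
1. Carry the beaker tool-down and stand it mouth-down on the stirrer plate.
2. Regrasp it there horizontally, at z≈0.115.
3. Lift, spin joint 6 by a half turn, and set it back.

I'll check reachability for this.

Run:
```python
from h import *
np.set_printoptions(precision=2,suppress=True)
S=[.542,-.2468];
print("wrist cam in tool frame:")
im=get_image("wrist");V=im["view"];s=state();q=s["ee_rot"];Rm=R.from_quat([*q[1:],q[0]]).as_matrix()
o=-V[:3,:3].T@V[:3,3];print(Rm.T@(o-s["ee_pos"]))
for az in (-90,-85,-80,-75,-70,-65,-60,-50):
  for z in(.116,.20):
    r=[ik([*S,z],az,0,f) for f in(0,1)]
    b=ik([S[0]-.12*np.cos(np.radians(az)),S[1]-.12*np.sin(np.radians(az)),z],az,0,0)
    print(az,z,*[None if x is None else np.array(x) for x in r],"back",None if b is None else np.array(b))
for yaw in(-60,-30,0,30,60,90):
  d=lambda c,z:inverse_kinematics([*c,z],list(np.roll((R.from_euler('z',yaw,degrees=True)*R.from_euler('x',180,degrees=True)).as_quat(),1)))
  print(yaw,*[None if x is None else np.array(x) for x in (d([.4875,.1887],.054),d([.4875,.1887],.2),d(S,.12),d(S,.25))])
top=get_image("top");P=cloud(top)
for u,v in((455,278),(490,200)):print(P[v,u])
```

```text
wrist cam in tool frame:
[ 0.07 -0.   -0.16]
-90 0.116 None None back [ 0.3   0.43  1.7  -1.41  1.82  0.58]
-90 0.2 None None back [ 0.3   0.29  1.7  -1.45  1.84  0.43]
-85 0.116 None None back [ 0.32  0.36  1.8  -1.44  1.76  0.6 ]
-85 0.2 None None back [ 0.32  0.2   1.8  -1.47  1.78  0.44]
-80 0.116 None None back [ 0.33  0.27  1.91 -1.48  1.7   0.62]
-80 0.2 None None back [ 0.33  0.11  1.91 -1.5   1.71  0.45]
-75 0.116 [0.08 0.18 2.02 4.61 1.43 0.64] [ 0.08  0.18  2.02  4.61  1.43 -2.5 ] back None
-75 0.2 [ 0.08 -0.    2.02  4.63  1.41  0.46] None back None
-70 0.116 [0.07 0.11 2.1  4.54 1.35 0.66] [ 0.07  0.11  2.1   4.54  1.35 -2.48] back None
-70 0.2 [ 0.07 -0.08  2.1   4.59  1.32  0.46] None back None
-65 0.116 [0.05 0.04 2.17 4.47 1.26 0.68] [ 0.05  0.04  2.17  4.47  1.26 -2.46] back None
-65 0.2 [ 0.05 -0.16  2.17  4.54  1.22  0.47] None back None
-60 0.116 [ 0.01 -0.03  2.24  4.39  1.17  0.71] [ 0.01 -0.03  2.24  4.39  1.17 -2.43] back [ 0.33 -0.12  2.33  4.59  1.41  0.65]
-60 0.2 [ 0.01 -0.25  2.24  4.49  1.11  0.48] None back [ 0.33 -0.36  2.33  4.64  1.39  0.41]
-50 0.1
[... 387 characters left out ...]
61] [-0.48  0.08  1.2  -0.    1.85  1.61]
0 [ 0.3  -0.08  1.72 -0.    1.51  1.88] [ 0.3  -0.12  1.49 -0.    1.77  1.88] [-0.48  0.09  1.43 -0.    1.62  1.09] [-0.48  0.08  1.2  -0.    1.85  1.09]
30 [ 0.3  -0.08  1.72 -0.    1.51  1.35] [ 0.3  -0.12  1.49 -0.    1.77  1.35] [-0.48  0.09  1.43 -0.    1.62  0.56] [-0.48  0.08  1.2  -0.    1.85  0.56]
60 [ 0.3  -0.08  1.72 -0.    1.51  0.83] [ 0.3  -0.12  1.49 -0.    1.77  0.83] [-0.48  0.09  1.43 -0.    1.62  0.04] [-0.48  0.08  1.2  -0.    1.85  0.04]
90 [ 0.3  -0.08  1.72 -0.    1.51  0.3 ] [ 0.3  -0.12  1.49 -0.    1.77  0.3 ] [-0.48  0.09  1.43  0.    1.62 -0.48] [-0.48  0.08  1.2   0.    1.85 -0.48]
[ 0.31 -0.47  0.09]
[ 0.51 -0.59  0.07]
```

Run:
```python
from h import *
np.set_printoptions(precision=2,suppress=True)
S=[.542,-.2468];
for az in (-95,-100,-105,-110,-115,-120):
  for z in(.116,.17,.24):
    r=[ik([*S,z],az,0,f) for f in(0,1)]
    b=ik([S[0]-.12*np.cos(np.radians(az)),S[1]-.12*np.sin(np.radians(az)),z],az,0,0)
    print(az,z,*[None if x is None else np.array(x) for x in r],"back",None if b is None else np.array(b))
```

```text
-95 0.116 [ 0.08  0.43  1.7  -1.48  1.72  0.57] [ 0.08  0.43  1.7  -1.48  1.72 -2.57] back [ 0.28  0.51  1.59 -1.38  1.88  0.56]
-95 0.17 [ 0.08  0.33  1.71 -1.49  1.72  0.48] None back [ 0.28  0.42  1.6  -1.41  1.9   0.47]
-95 0.24 None None back [ 0.28  0.32  1.58 -1.45  1.92  0.35]
-100 0.116 [ 0.07  0.49  1.62 -1.44  1.78  0.55] [ 0.07  0.49  1.62 -1.44  1.78 -2.59] back [ 0.25  0.58  1.48 -1.36  1.95  0.54]
-100 0.17 [ 0.07  0.4   1.63 -1.46  1.79  0.46] None back [ 0.25  0.5   1.49 -1.39  1.96  0.45]
-100 0.24 [ 0.07  0.29  1.61 -1.49  1.81  0.34] None back [ 0.25  0.4   1.47 -1.43  1.98  0.33]
-105 0.116 [ 0.06  0.54  1.54 -1.41  1.85  0.54] [ 0.06  0.54  1.54 -1.41  1.85 -2.6 ] back [ 0.23  0.66  1.38 -1.34  2.01  0.52]
-105 0.17 [ 0.06  0.46  1.55 -1.43  1.86  0.45] None back [ 0.23  0.58  1.38 -1.37  2.02  0.43]
-105 0.24 [ 0.06  0.36  1.53 -1.47  1.88  0.33] None back [ 0.23  0.49  1.36 -1.42  2.04  0.31]
-110 0.116 [ 0.05  0.6   1.46 -1.38  1.92  0.52] [ 0.05  0.6   1.46 -1.38  1.92 -2.62] back [ 0.2   0.73  1.27 -1.32  2.07  0.49]
-110 0.17 [ 0.05  0.52  1.47 -1.41  1.93  0.44] None back [ 0.2   0.65  1.27 -1.36  2.08  0.41]
-110 0.24 [ 0.05  0.42  1.45 -1.45  1.95  0.32] None back [ 0.2   0.57  1.25 -1.42  2.1   0.29]
-115 0.116 [ 0.03  0.65  1.38 -1.35  1.98  0.51] [ 0.03  0.65  1.38 -1.35  1.98 -2.63] back [ 0.17  0.8   1.15 -1.31  2.13  0.46]
-115 0.17 [ 0.03  0.57  1.38 -1.38  2.    0.43] None back [ 0.17  0.73  1.16 -1.36  2.14  0.38]
-115 0.24 [ 0.03  0.48  1.37 -1.43  2.02  0.31] None back [ 0.17  0.65  1.14 -1.42  2.16  0.26]
-120 0.116 [ 0.01  0.71  1.3  -1.33  2.05  0.5 ] [ 0.01  0.71  1.3  -1.33  2.05 -2.65] back [ 0.14  0.88  1.04 -1.31  2.19  0.43]
-120 0.17 [ 0.01  0.63  1.3  -1.37  2.06  0.41] None back [ 0.14  0.81  1.04 -1.36  2.21  0.35]
-120 0.24 [ 0.01  0.54  1.29 -1.42  2.08  0.3 ] None back [ 0.14  0.73  1.02 -1.43  2.22  0.23]
```

Az≈-97° works with j4≈-1.46 and j6 0.57→-2.57. Both flips and a straight retreat are feasible, with the wrist over free bench. Now I'll pick the beaker tool-down.

```bash
cat >> h.py <<'E'
DOWN=list(np.roll((R.from_euler('z',90,degrees=True)*R.from_euler('x',180,degrees=True)).as_quat(),1))
B=[.4875,.1887];S=[.542,-.2468]
def st(n=""):
    s=state();print(n,round(s["time"],2),np.round(s["ee_pos"],4),"F",np.round(s["ft_force"],2),"gap",round(s["finger_gap"],4))
    return s
E
python3 - <<'E'
from h import *
move_to([*B,.18],DOWN);st("above")
move_l([*B,.051],speed=.1);st("low")
close();st("closed")
move_l([*B,.056],speed=.03);st("5mm")
move_l([*B,.25],speed=.15);st("up")
for n in("scene","top"):
    im=get_image(n);cv2.imwrite(f"pics/{n}1.png",im["frame"])
E
```

```text
above 1.88 [0.4874 0.1896 0.1803] F [-0.48  0.02  1.54] gap 0.088
low 3.32 [0.488  0.1889 0.0519] F [ 0.18  0.4  -0.09] gap 0.088
closed 3.9 [0.4876 0.1887 0.0511] F [-0.92  0.55  0.2 ] gap 0.0573
5mm 4.22 [0.4876 0.1887 0.0561] F [ 0.54  0.28 -0.83] gap 0.0573
up 5.66 [0.4872 0.1886 0.2488] F [ 0.27  0.15 -1.47] gap 0.0569
```

View pics/scene1.png

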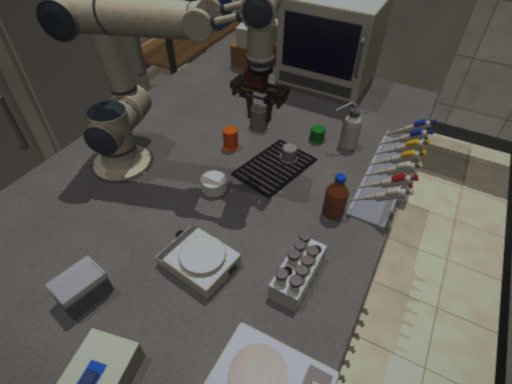

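The beaker hangs in the jaws at about (259,118) and the shorter one is still on the mat at (290,152). Next I'll set it mouth-down on the plate.

Run:
```python
from h import *
move_to([*S,.25],DOWN);st("over")
move_l([*S,.126],speed=.1);hold(.3);s=st("low");f0=s["ft_force"][2]
z=.126
while z>.1155:
    z-=.001;move_l([*S,z],speed=.02);hold(.1);f=state()["ft_force"][2]
    if f-f0>2.5:break
st("contact z=%.4f"%z)
gripper_open();st("open")
move_l([*S,.25],speed=.15);st("up")
im=get_image("scene");cv2.imwrite("pics/scene2.png",cv2.resize(im["frame"][150:330,100:340],None,fx=3,fy=3))
```

```text
over 7.38 [ 0.5424 -0.2457  0.2502] F [ 0.61 -0.2  -1.91] gap 0.0571
low 9.07 [ 0.5421 -0.2469  0.1263] F [ 0.82  0.48 -1.23] gap 0.0575
contact z=0.1180 11.87 [ 0.5421 -0.2469  0.1191] F [-1.72  0.95  6.11] gap 0.0575
open 12.53 [ 0.542  -0.2468  0.1179] F [-0.7   0.21  0.03] gap 0.0875
up 13.56 [ 0.5417 -0.2467  0.2487] F [-0.22  0.47 -1.23] gap 0.0879
```

View pics/scene2.png

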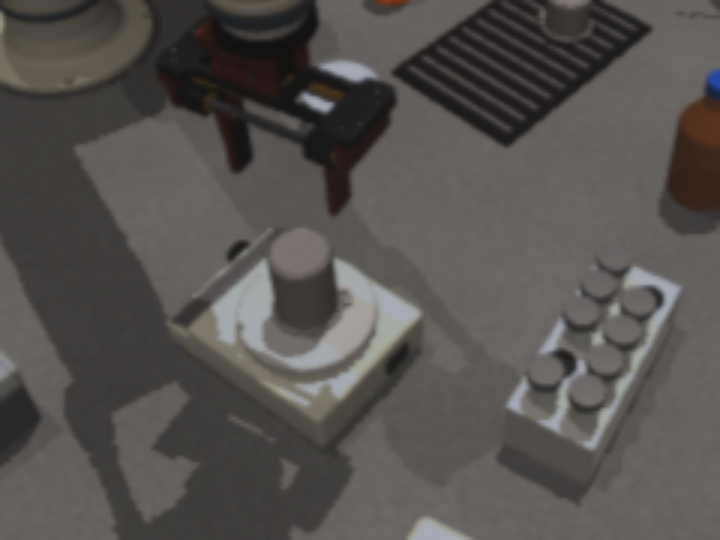

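The beaker stands mouth-down at the plate centre. Now the horizontal regrasp, taken in stages.

```bash
cat >> h.py <<'E'
AZ=-97.
QA,ZA=ori(AZ,0,0);QB,_=ori(AZ,0,1)
def tp(z,back=0,ahead=.006):  # TCP position so that beaker axis is 'ahead' of grasp point
    return list(np.array([*S,z])+ZA*(.011-ahead-back))
E
python3 - <<'E'
from h import *
move_to([.55,.05,.35],DOWN);st()
j=inverse_kinematics(tp(.24,.12),list(QA));print(np.round(j,2))
move_to(tp(.24,.12),list(QA));st("horiz")
move_l(tp(.116,.12),speed=.12);st("low")
for n in("scene","top"):
    im=get_image(n);cv2.imwrite(f"pics/{n}3.png",cv2.resize(im["frame"][80:330,90:420],None,fx=2.2,fy=2.2))
E
```

```text
14.8 [0.5501 0.0491 0.3491] F [ 0.43 -0.11  1.15] gap 0.0877
[ 0.28  0.36  1.53 -1.44  1.95  0.34]
horiz 16.09 [ 0.556  -0.1333  0.2405] F [ 0.12 -0.84  0.39] gap 0.0882
low 17.27 [ 0.5564 -0.1326  0.1169] F [-0.11 -0.73  0.05] gap 0.0878
```

View pics/scene3.png

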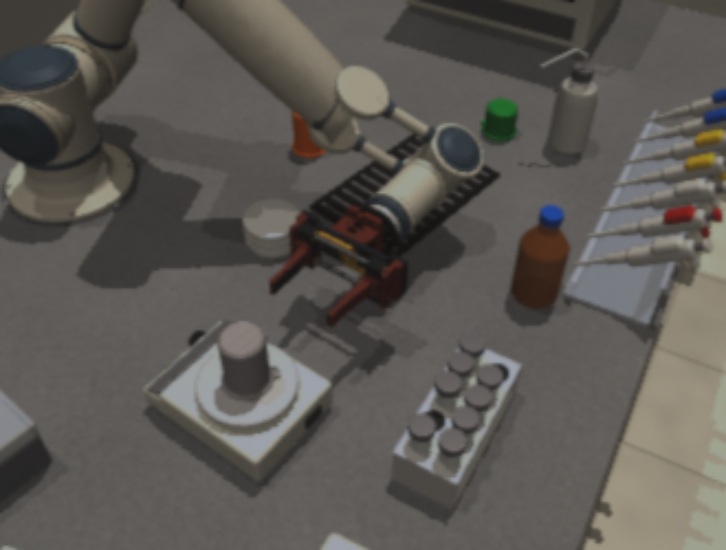

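View pics/top3.png

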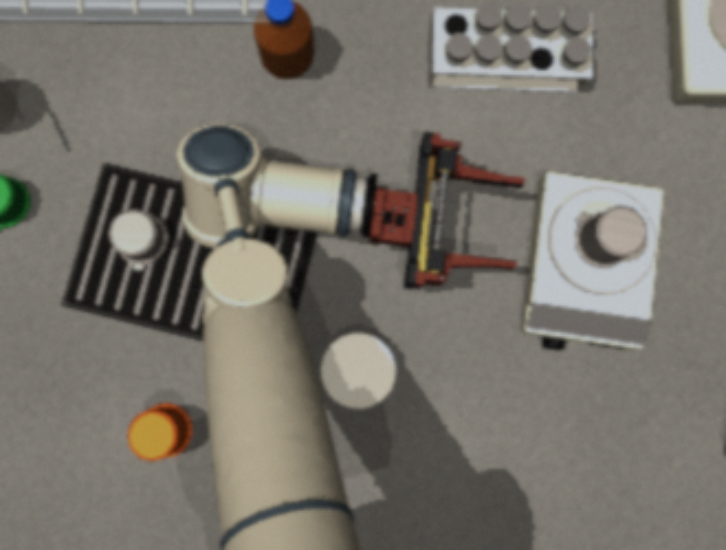

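The fingers straddle the line to the beaker, and the wrist clears the pot at crop (133,235) and the dishes. Next: advance, grasp, lift and flip.

Run:
```python
from h import *
move_l(tp(.116),speed=.1);s=st("at")
close();s=st("closed")
move_l(tp(.122),speed=.03);st("6mm up")
move_l(tp(.172),speed=.1);s=st("up");print(np.round(s["joint_pos"],3))
im=get_image("scene");cv2.imwrite("pics/scene4.png",cv2.resize(im["frame"][150:330,100:340],None,fx=3,fy=3))
```

```text
at 18.73 [ 0.5417 -0.2513  0.1161] F [-0.54 -0.28 -0.05] gap 0.0879
closed 19.31 [ 0.5415 -0.2517  0.116 ] F [ 0.09  0.33 -0.27] gap 0.058
6mm up 19.66 [ 0.5414 -0.2518  0.1222] F [-0.46  0.94 -1.44] gap 0.0578
up 20.31 [ 0.5412 -0.2518  0.1718] F [-0.27 -0.37 -2.51] gap 0.0581
[ 0.09   0.358  1.672 -1.475  1.761  0.468]
```

View pics/scene4.png

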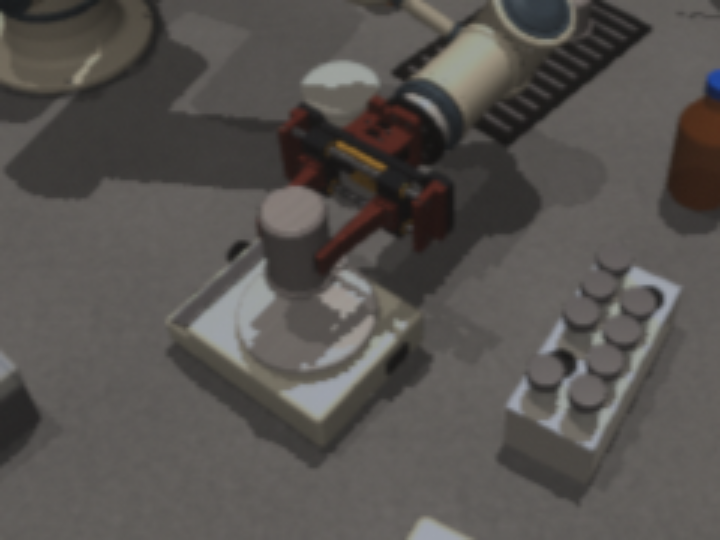

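The beaker is lifted upright in the horizontal grasp. Now the half turn at height.

Run:
```python
from h import *
j=list(state()["joint_pos"]); 
for a in (-.5,-1.6,-2.6):
    j[5]=a; movej(j)
st("flipped")
r=inverse_kinematics(tp(.13),list(QB));print(np.round(r,3))
move_to(tp(.13),list(QB));s=st("down .13")
q=s["ee_rot"];print(R.from_quat([*q[1:],q[0]]).as_matrix().round(3))
im=get_image("scene");cv2.imwrite("pics/scene5.png",cv2.resize(im["frame"][150:330,100:340],None,fx=3,fy=3))
```

```text
flipped 23.24 [ 0.5411 -0.2518  0.1713] F [ 0.17 -0.34 -2.58] gap 0.0577
[ 0.09   0.43   1.67  -1.462  1.754 -2.602]
down .13 23.53 [ 0.5407 -0.2518  0.1287] F [ 0.38 -0.3  -0.78] gap 0.0583
[[ 0.002 -0.993 -0.122]
 [ 0.001  0.122 -0.993]
 [ 1.     0.002  0.001]]
```

View pics/scene5.png

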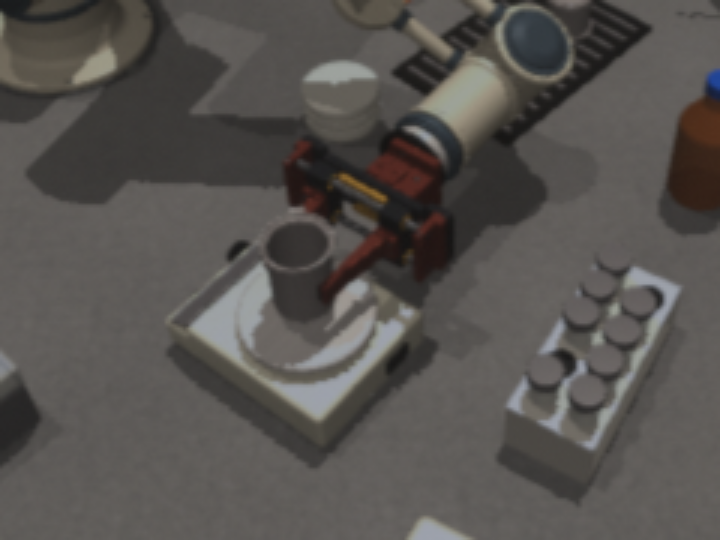

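The beaker is mouth up and level. Lower it until contact, release, and retreat straight back.

Run:
```python
from h import *
hold(.3);f0=state()["ft_force"][2];z=.13
move_l(tp(.121),speed=.05);z=.121
while z>.113:
    z-=.001;move_l(tp(z),speed=.02);hold(.1)
    if state()["ft_force"][2]-f0>2.5:break
st("contact %.4f"%z)
gripper_open();st("open")
move_l(tp(z,.13),speed=.12);st("back")
move_l(tp(.2,.13),speed=.12);st("up")
im=get_image("top");P=cloud(im);np.set_printoptions(precision=4,suppress=True)
d=np.linalg.norm(P[...,:2]-S,axis=-1)
q=P[(d<.06)&(P[...,2]>.145)];print(len(q),"rim mean",q.mean(0),"ext",q.min(0),q.max(0))
print("beaker rim z pct",np.percentile(q[:,2],[5,50,95]))
m=(np.linalg.norm(P[...,:2]-[.551,.321],axis=-1)<.05)&(P[...,2]>.05);print("pot",P[m].mean(0))
cv2.imwrite("pics/top6.png",cv2.resize(im["frame"][80:300,60:420],None,fx=2.2,fy=2.2))
im=get_image("scene");cv2.imwrite("pics/scene6.png",cv2.resize(im["frame"][120:330,100:360],None,fx=2.8,fy=2.8))
```

```text
contact 0.1150 26.32 [ 0.5415 -0.2517  0.1161] F [-0.93 -0.4   5.54] gap 0.0579
open 26.97 [ 0.5414 -0.2518  0.1149] F [ 0.25 -0.1  -1.42] gap 0.0879
back 28.2 [ 0.557  -0.1233  0.1149] F [0.72 0.02 0.51] gap 0.0879Traceback (most recent call last):
  File "<stdin>", line 10, in <module>
bench.IKError: the arm cannot follow that straight line within its joint ranges
```

The lift was refused because of the j6 range, and nothing moved. The gripper is already clear, so I'll check from here.

Run:
```python
from h import *
im=get_image("top");P=cloud(im);np.set_printoptions(precision=4,suppress=True)
d=np.linalg.norm(P[...,:2]-S,axis=-1)
q=P[(d<.06)&(P[...,2]>.145)];print(len(q),"rim mean",q.mean(0),"min/max",q.min(0),q.max(0),"mid",(q.min(0)+q.max(0))/2)
print("rim z pct",np.percentile(q[:,2],[5,50,95]))
m=(np.linalg.norm(P[...,:2]-[.551,.321],axis=-1)<.05)&(P[...,2]>.05);print("pot",P[m].mean(0) if m.any() else None)
m=(np.linalg.norm(P[...,:2]-[.386,.047],axis=-1)<.06)&(abs(P[...,2]-.048)<.006);print("dish",P[m].mean(0) if m.any() else None)
cv2.imwrite("pics/top6.png",cv2.resize(im["frame"][80:300,60:420],None,fx=2.2,fy=2.2))
im=get_image("scene");cv2.imwrite("pics/scene6.png",cv2.resize(im["frame"][120:330,100:360],None,fx=2.8,fy=2.8))
st()
```

```text
261 rim mean [ 0.5424 -0.2474  0.1561] min/max [ 0.5105 -0.2787  0.145 ] [ 0.5738 -0.2103  0.1636] mid [ 0.5422 -0.2445  0.1543]
rim z pct [0.1489 0.1564 0.1611]
pot [0.5506 0.3206 0.0625]
dish [0.3863 0.0471 0.0485]
 28.3 [ 0.557  -0.1234  0.115 ] F [-0.21  0.01 -0.57] gap 0.0879
```

View pics/scene6.png

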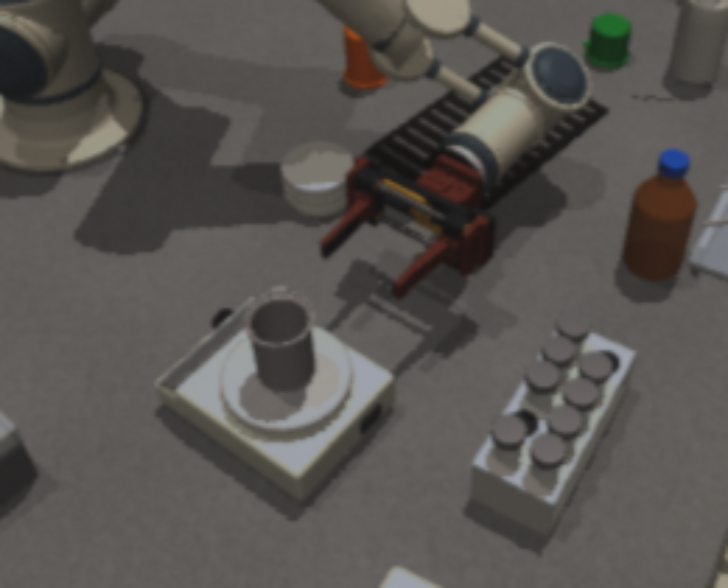

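View pics/top6.png

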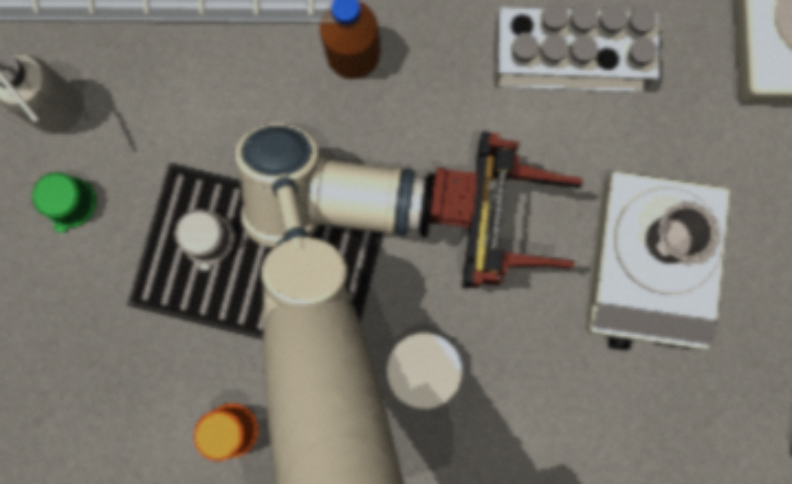

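The beaker stands mouth up at the plate centre: rim mean (0.542, -0.247) against plate (0.542, -0.247). The pot is unmoved at (0.551, 0.321), and the gripper stands clear of everything.

```bash
python3 -c "
from bench import *
hold(0.5);job_done();print(state()['time'])"
```

```text
the job is handed in; nothing more can be done
the job is handed in; nothing more can be done
```

The taller steel beaker now stands mouth up in the middle of the stirrer's plate, and the job is handed in after about 29 s of the 67 s allowed. `job_done()` reports no verdict.

**What I did:** I picked the beaker up tool-down and stood it mouth-down on the plate. I then regrasped it from the side with the tool horizontal, lifted it, and turned the last joint half a turn. I lowered it until the wrist felt a contact of a few newtons, about 7 N at most, then released it and backed straight off.

**Last checks, from the top camera's depth and the pictures:**
- **Beaker:** the rim's centre is within about 3 mm of the plate's centre. Its height fits a beaker standing flat, and both pictures show it upright.
- **Shorter beaker and dishes:** their measured positions agree with the start to within about 1 mm.
- **Bottle and rack:** I judged these only by eye, and they look unmoved.
- **Robot:** the fingers are open and about 50 mm or more from the beaker, and the force reading is close to zero.

**What failed:** one final upward move of the empty gripper was refused by a joint limit. Nothing moved, so I handed in from the retracted pose.

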